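# Light up and hold the trimmer's cutting arm open for a blade check

### The job

The blade of the print trimmer is to be checked: first, with the cutting arm still down, press the plunger switch on the foot of the small inspection lamp down to its stop and let it come back up. Then take the trimmer's cutting arm by its wooden grip, swing it up until it lies side by side (parallel) with the brass pointer that marks the angle, and finish holding it still there: the arm falls if let go, so do not release it at the end. Leave the pointer as it is set, and do not knock the other things about.

Things in the scene. Friction and masses are not known exactly. Their poses are not given: they have to be found in the camera images.
- plunger_top (a point): centre of the top of the lamp's plunger switch: a black round head, 36 mm across, 10 mm thick, on a thin steel stem, top 73 mm above the counter. It goes 12 mm straight down to its stop against a spring (about 3 N at first, 9 N at the stop) and springs back by itself. Site axes: x towards the lamp's stem, z up
- lamp: small inspection lamp, fixed, left or right of the trimmer: grey foot 150 x 90 mm, 30 mm high, the plunger on its near end, 35 mm before the origin (counter level; x towards the lamp's stem). The stem rises 100 mm beyond the plunger with a 70 mm shade, top about 180 mm high, leaning away from the plunger
- timer: black darkroom timer with a white dial, a fixed box 100 x 110 mm, 100 mm high, on the other side of the trimmer from the lamp (origin: centre of the underside); not used
- trimmer: the print trimmer, fixed: wooden bed 280 (x) x 200 (y) mm, 22 mm high; origin: centre of the underside. x points from the grip end (near the robot) to the hinge end, y to the left, z up. The steel cutting arm lies along its right edge
- cutter_hinge (a point): point on the hinge axis of the cutting arm, in the arm's mid-plane, at the far end of the trimmer, 60 mm above the counter, 130 mm beyond (+x) and 75 mm right (-y) of the bed's centre. Axes are those of the trimmer: x from grip end to hinge end, y (the hinge axis) to the left, z up
- cutter_grip (a point): point on the axis of the arm's wooden grip: a round bar, 22 mm thick, along y (parallel to the hinge axis), 260 mm from the hinge axis, 60 mm above the counter when down. It sticks out 84 mm left of the mid-plane of the arm (24 mm wide, 16 mm thick); this point is 45 mm left of it. Site x: along the arm to the hinge. The arm weighs about 0.5 kg, swings freely and falls shut if let go
- pointer_tip (a point): centre of the 18 mm ball on the tip of the brass pointer, a flat finger 10 mm high, 6 mm thick, that turns about the arm's own hinge axis, 33 mm right of the arm's mid-plane; ball 160 mm from the axis. Site x: along the pointer to the axis. Set differently each time, stays by friction. Beside it, 46 mm right of the arm's mid-plane, a fixed steel arc rail of 135 mm radius
- plunger (a joint): travel of the plunger, 0 up, 0.012 m at its stop
- trimmer_arm (a joint): angle of the cutting arm: 0 down (level), grows as the grip end is swung up, up to 1.2 rad
- pointer (a joint): angle of the brass pointer, measured as the arm's angle is: the arm is side by side with it when the two are equal (0.5 to 0.85 rad)
- lens_cap: brass lens cap, 54 mm across, 14 mm high, lying on the trimmer's bed (origin: centre of the underside); leave alone
- loupe: chrome loupe, 48 mm across, 46 mm high, standing on the trimmer's bed (origin: centre of the underside); leave alone
- cup: blue enamel cup, 76 mm across, 80 mm high, on the near left of the counter (origin: centre of the underside); leave alone
- canister: black film canister, 34 mm across, 51 mm high, on the near right of the counter (origin: centre of the underside); leave alone
- bottle: amber bottle, 64 mm across, 150 mm high, beside the far end of the trimmer (origin: centre of the underside); leave alone
- reel: white film reel, 84 mm across, 40 mm high, beside the far end of the trimmer (origin: centre of the underside); leave alone

How it is judged (in metres and radians):
On the way, in this order (a step that is already met when the one before it is completed fails the run):
1. the lamp's plunger is pressed down to its stop while the cutting arm is still down (value of joint plunger above 0.0105 m and value of joint trimmer_arm below 0.08 rad), for 0.1 s.
2. the plunger is up again and the fingers hold the cutting arm at the pointer's angle (angle between the x axis of cutter_grip and the x axis of pointer_tip, either way round below 0.08 rad and value of joint trimmer_arm above 0.3 rad and contact force between the fingers and trimmer_arm above 0.8 N and velocity of joint trimmer_arm between -0.06 and 0.06 rad/s and value of joint plunger below 0.003 m), for 0.5 s.
At the end, for the whole second after the job is handed in: The fingers hold the cutting arm (at least 0.8 N on it) still (under 0.06 rad/s), within 0.08 rad of the pointer's angle; nothing loose props it; the plunger is up again (within 3 mm); the pointer's tip is within 8 mm of where it was set (all of step 2 and distance of pointer_tip from where it was at the start of the episode below 0.008 m and contact force between trimmer_arm and lens_cap below 0.2 N and contact force between trimmer_arm and cup below 0.2 N and contact force between trimmer_arm and loupe below 0.2 N and contact force between trimmer_arm and canister below 0.2 N and contact force between trimmer_arm and bottle below 0.2 N and contact force between trimmer_arm and reel below 0.2 N); the arm keeps its last pose, push and grip.
It fails at once if the pointer is shifted (tip by more than 8 mm) (distance of pointer_tip from where it was at the start of the episode above 0.008 m).
It fails at once if a bystander is knocked about (moved by more than 30 mm) (distance of any of lens_cap, cup, loupe, canister, bottle, reel from where it was at the start of the episode above 0.03 m).
It also fails if it takes over 51 s, if anything falls off the work surface, if the arm or the gripper's body presses on something with over 40 N, if the wrist force passes 120 N, or if a joint passes its speed limit or range.

### The arm

A 6-joint arm with a two-finger parallel gripper is mounted at the origin on the work surface. World frame = base frame: x ahead of the robot, y to its left, z up, the work surface at z = 0. Lengths are in mm, angles in rad, forces in N, time in s.
With the tool pointing down it reaches from about 350 to 975 mm from the base axis. Payload 7.1 kg.
Tool frame: the origin (TCP) lies midway between the tips of the shut fingers; the grasp point (between the pads) lies 19 mm behind it (ctrl.grip_depth is the distance from the TCP to the grasp point, in mm); z points along the fingers, y is the line along which they close (so a half turn about z gives the same grasp; the last joint's range is limited). The gripper opens to 88 mm and grips with 3 to 60 N. Pads are 20 mm wide; open, the fingers measure 115 mm over their backs; the gripper's body (75 mm by 178 mm) begins 61 mm behind the grasp point.
Start: joints at [-1.327, 0.423, 1.63, -0, 1.089, -0.019], TCP at [162.385, -603.52, 222.675] pointing down, gripper open.
Joint ranges: [-3, 3], [-0.9, 2.11], [0.09, 2.58], [-1.31, 4.45], [0.11, 2.69], [-2.54, 2.54]. Speed limits (rad/s): [2.39, 2.39, 3.01, 3.14, 3.14, 3.14].

### API

Orientations are given as a rotation vector (axis times angle).
In Python, from workcell import ctrl, cams gives the robot as it stands.
- The arm moves only by the tool move_arm, never from a script. Its argument "steps" is a list of rows, each a list of 3 entries, a list of its own where there are three numbers: the shift along the tool's x, y, z in units of 25 mm (1.0 is 25 mm), then the turn about the tool's z in units of 5 degrees (1.0 is 5 degrees), then the closure, from 0 (fully open) to 1 (shut). A call has 1 to 20 rows; each row shifts and turns the commanded pose from where the row before left it, along the tool's axes as they then stand; what a row does not reach is not made up. A row lasts 1/12 s, in which the tool goes at most 41.7 mm and 7.16 degrees, less where a joint would pass 70% of its speed; a pose out of reach is approached as far as the arm can. A call is refused whole if a number of a shift passes 1 or a number of a turn 1, either way. A call with a gripper value outside its range is refused whole. The fingers move at their own pace and stop on an object; the grip force is fixed at half the most. Time passes only in rows, so rows that do not move let the fingers close. It gives the time, the measured TCP pose, the force, the opening and the grip force at its end, in the units of the state.
- ctrl.get_obs(): the state, without advancing time (a new reading comes with each control period).
- cams.get_image(name): name is "scene" or "top" or "wrist"; returns a dict with "image" (384x512x3 uint8, red, green, blue), "camera_matrix" (3x3 intrinsics, pixels), "xyz" and "rotation" of the camera in the world; the wrist camera has in their place "mount" (4x4, takes a point from camera to tool coordinates, whose origin is the TCP and whose axes are the flange's). Camera axes: x right, y down, z forward; pixel columns grow to the right and rows downward; lengths in mm; the calibration is good to about 2 mm. A picture is of the moment at which its call begins: read the wrist's pose just before it. There is no depth.
- ctrl.close_job(): hands the job in; it is judged then, once.
Trained networks look in the newest picture that a camera, given by its name, has taken for a name from the list of things; names that differ only in an ending like _2 or _b are one class to them, and where a whole thing is asked for, a point or a joint stands for the part that bears it (a point fixed in the world has none). Each returns a list of dicts, best first, with "p" (0 to 1); they miss things now and then, are a little off and sometimes report something else, mostly with a low value. They report only what shows in the picture. A call takes as long as a camera call.
- cams.boxes_of(camera, thing): "rect" ([centre column, centre row, width, height] in pixels, round what is visible of it).
- cams.cut_out(camera, thing): "pixels" (384x512 bool, what is visible of it) and "rect" ([centre column, centre row, width, height] in pixels, round what is visible of it).
The state is a dict: "t": time; "qpos": joint angles; "qvel": joint speeds; "joint_torque": joint torques, N m; "ee_pos": TCP position; "orientation": TCP orientation; "ft_force": force on the tool from outside, world axes, zero at the start; "moment": the same for the moment, N m; "width": finger opening in mm; "grasp_force": force on a finger pad.
Only numpy, scipy, OpenCV 4.12 (cv2) and the standard library are available. Lean on these libraries where they do the work, as an engineer would, in place of code of your own. Each camera call takes 0.05 s, during which the arm holds its last target. There are 200 camera calls.

## Working session

There is one attempt and no reset: what is moved stays moved. The work goes in short steps, Python scripts to look and compute and a tool call to move; the robot and the scene stay as the last step left them, time stands still between calls to the robot, and variables do not carry over. Pictures are saved under pics/ and viewed, at most 10 in all, crops included, and the job is handed in when it is done.

Besides the shell and the picture viewer there is one more tool, called after "Emit:" as name([rows], argument=value, ...), one row to a line, values as JSON. move_arm: Moves the arm, as the interface text tells. Its arguments: {"type":"object","properties":{"steps":{"type":"array"}},"required":["steps"]}

```bash
mkdir -p pics
python3 - <<'E'
from workcell import ctrl,cams
import cv2,numpy as np
np.set_printoptions(precision=4,suppress=True)
ims=[]
for c in("scene","top"):
    d=cams.get_image(c);cv2.imwrite(f"pics/{c}0.png",d["image"][:,:,::-1]);print(c,d["camera_matrix"],d["xyz"],d["rotation"])
    for t in["plunger_top","lamp","timer","trimmer","cutter_hinge","cutter_grip","pointer_tip","lens_cap","loupe","cup","canister","bottle","reel"]:
        print(t,[(np.round(r["rect"],1).tolist(),round(r["p"],2)) for r in cams.boxes_of(c,t)[:2]])
o=ctrl.get_obs();print(o)
E
```

```text
scene [[460.1331   0.     263.9078]
 [  0.     460.1331 189.962 ]
 [  0.       0.       1.    ]] [1020.3506 -280.8315  980.6571] [-2.311  -1.3014  0.3369]
plunger_top [([356.9, 103.3, 16.5, 13.8], 0.7)]
lamp [([374.1, 129.2, 80.3, 59.7], 0.93)]
timer []
trimmer [([264.1, 216.9, 144.5, 132.7], 0.72), ([359.4, 105.0, 13.1, 9.9], 0.16)]
cutter_hinge [([262.9, 217.8, 140.8, 129.3], 0.59)]
cutter_grip [([238.7, 218.0, 87.4, 109.7], 0.92)]
pointer_tip [([244.2, 244.5, 44.3, 70.8], 0.51), ([117.3, 251.5, 77.0, 73.7], 0.36)]
lens_cap [([271.1, 185.7, 30.1, 22.5], 0.62)]
loupe [([300.6, 204.9, 24.2, 31.6], 0.62)]
cup [([295.7, 91.3, 29.6, 42.7], 0.68), ([119.1, 251.8, 79.1, 77.1], 0.41)]
canister [([141.2, 164.8, 18.9, 17.5], 0.5)]
bottle [([392.5, 189.7, 32.3, 49.2], 0.98)]
reel [([183.0, 331.3, 42.0, 46.4], 0.63), ([244.8, 245.8, 45.4, 71.2], 0.35)]
top [[451.0519   0.     254.29  ]
 [  0.     451.0519 187.5521]
 [  0.       0.       1.    ]] [ 408.5567    3.673  1104.725 ] [-2.1422  2.1557 -0.1885]
plunger_top [([95.9, 229.1, 19.0, 14.2], 0.53)]
lamp [([97.4, 196.1, 51.2, 99.0], 0.62), ([3
[... 347 characters left out ...]
23.4], 0.53)]
cup [([135.9, 292.7, 36.4, 38.2], 0.82)]
canister [([332.9, 293.4, 18.5, 17.1], 0.65), ([92.8, 232.7, 13.6, 12.4], 0.22)]
bottle [([134.8, 125.2, 33.2, 31.2], 0.87)]
reel [([363.7, 122.5, 40.8, 36.4], 0.85)]
{'t': 1.4, 'qpos': array([-1.327 ,  0.4231,  1.6299,  0.    ,  1.0886, -0.019 ]), 'qvel': array([-0.0009, -0.0001,  0.0001, -0.003 ,  0.    , -0.001 ]), 'joint_torque': array([ -0.0021, -54.4574, -27.404 ,   0.0643,   0.0169,  -0.    ]), 'ee_pos': array([ 162.371 , -603.4898,  222.665 ]), 'orientation': array([-3.1145, -0.4116, -0.    ]), 'ft_force': array([ 0.3984, -0.4866, -0.2851]), 'moment': array([0.0157, 0.0087, 0.0254]), 'grasp_force': 0.0, 'width': 87.9165601287183}
```

View both.

Run:
```python
import cv2
t=cv2.imread("pics/top0.png");s=cv2.imread("pics/scene0.png")
cv2.imwrite("pics/t1.png",cv2.resize(t[90:270,60:440],None,fx=2.1,fy=2.1,interpolation=cv2.INTER_CUBIC))
cv2.imwrite("pics/s1.png",cv2.resize(s[80:300,140:420],None,fx=2.7,fy=2.7,interpolation=cv2.INTER_CUBIC))
```

```text
(no output)
```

View pics/t1.png

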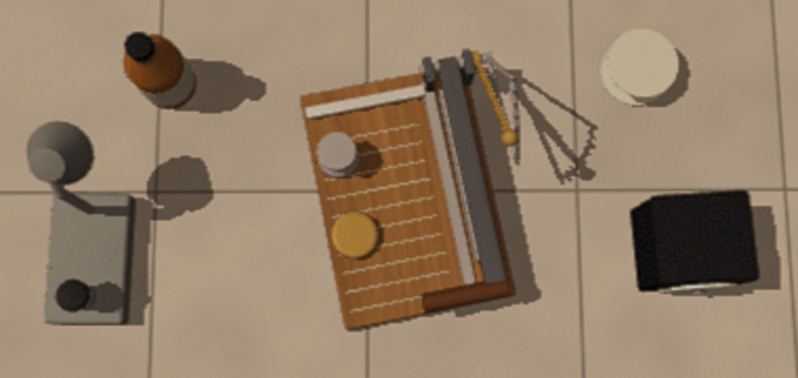

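View pics/s1.png

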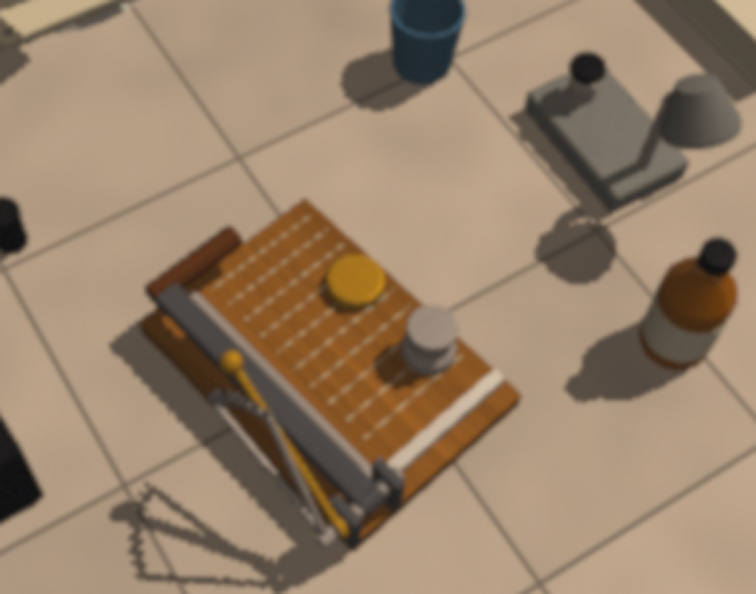

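```bash
cat > h.py <<'E'
import numpy as np, cv2
from scipy.spatial.transform import Rotation as R
from scipy.optimize import least_squares
C={"scene":(460.1331,263.9078,189.962,[1020.3506,-280.8315,980.6571],[-2.311,-1.3014,.3369]),
"top":(451.0519,254.29,187.5521,[408.5567,3.673,1104.725],[-2.1422,2.1557,-.1885])}
def proj(c,P):
    f,u,v,x,r=C[c];q=R.from_rotvec(r).inv().apply(np.array(P)-x);return np.array([u+f*q[0]/q[2],v+f*q[1]/q[2]])
def ray(c,px,z):
    f,u,v,x,r=C[c];d=R.from_rotvec(r).apply([(px[0]-u)/f,(px[1]-v)/f,1]);return np.array(x)+d*(z-x[2])/d[2]
E
python3 - <<'E'
from h import *
np.set_printoptions(precision=2,suppress=True)
t=lambda a,b:np.array([60+a/2.1,90+b/2.1]); s=lambda a,b:np.array([140+a/2.7,80+b/2.7])
print("plunger",ray("top",t(72,295),73),ray("scene",s(587,66),73))
# trimmer-frame pts
obs=[("top",t(302,97),(140,100,22)),("top",t(346,329),(-140,100,22)),("scene",s(306,200),(-140,100,22)),("scene",s(519,398),(140,100,22)),
("top",t(424,303),(-130,9,60)),("scene",s(237,238),(-130,9,60)),("top",t(510,137),None),("scene",s(232,360),None)]
def w(p,q):
    c,s_=np.cos(p[2]),np.sin(p[2]);return [p[0]+c*q[0]-s_*q[1],p[1]+s_*q[0]+c*q[1],q[2]]
def res(p):
    r=[]
    for c,px,q in obs:
        if q is None:q=(130-160*np.cos(p[3]),-108,60+160*np.sin(p[3]))
        r.append(proj(c,w(p,q))-px)
    return np.concatenate(r)
f=least_squares(res,[500,0,0,.7],x_scale=[100,100,1,1],loss="soft_l1");print(f.x,f.fun.reshape(-1,2))
p=f.x
for n,q in dict(grip=(-130,-30,60),hinge=(130,-75,60),cor=(-140,-100,22)).items():print(n,w(p,q),[proj(c,w(p,q)) for c in C])
for n,b,z in[("loupe",(221.1,164.5),30),("cap",(227.1,201.8),30),("cup",(135.9,292.7),40),("can",(332.9,293.4),30),("bottle",(134.8,125.2),75)]:
    print(n,ray("top",b,z))
E
```

```text
plunger [473.96 346.78  73.  ] [478.35 347.22  73.  ]
[594.04 -16.23   0.19   0.74] [[-0.94 -1.98]
 [-0.89 -0.42]
 [-1.12 -1.61]
 [ 0.27 -0.74]
 [-0.84 -0.51]
 [-1.46 -1.46]
 [ 0.53 -0.42]
 [-2.1   0.97]]
grip [np.float64(471.9943899391959), np.float64(-70.11298625848143), 60] [array([213.61, 175.91]), array([277.59, 230.48])]
hinge [np.float64(735.8190698840984), np.float64(-65.47205402779875), 60] [array([274.74, 265.48]), array([273.93, 120.43])]
cor [np.float64(475.3215994195827), np.float64(-140.7453419962991), 22] [array([189.4 , 198.31]), array([305.85, 229.87])]
loupe [634.52  62.58  30.  ]
cap [543.2   47.87  30.  ]
cup [332.98 256.18  40.  ]
can [ 326.51 -199.17   30.  ]
bottle [720.12 263.09  75.  ]
```

Emit:
move_arm([
  [[0.96, -0.9, 0], 0, 1],
  [[0.96, -0.9, 0], 0, 1],
  [[0.96, -0.9, 0], 0, 1],
  [[0.96, -0.9, 0], 0, 1],
  [[0.96, -0.9, 0], 0, 1],
  [[0.96, -0.9, 0], 0, 1],
  [[0.96, -0.9, 0], 0, 1],
  [[0.96, -0.9, 0], 0, 1],
  [[0.96, -0.9, 0], 0, 1],
  [[0.96, -0.9, 0], 0, 1],
  [[0.96, -0.9, 0], 0, 1],
  [[0.96, -0.9, 0], 0, 1],
  [[0.96, -0.9, 0], 0, 1],
  [[0.96, -0.9, 0], 0, 1],
  [[0.96, -0.9, 0], 0, 1],
  [[0.96, -0.9, 0], 0, 1],
  [[0.96, -0.9, 0], 0, 1],
  [[0.96, -0.9, 0], 0, 1],
])

```text
t: 2.9
ee_pos: [475.1, -98.7, 222.9]
orientation: [3.114, 0.412, 0.001]
ft_force: [0.5, -0.5, -0.9]
width: 0.7
grasp_force: 0.0
```

Emit:
move_arm([
  [[0.26, -0.96, 0], 0, 1],
  [[0.26, -0.96, 0], 0, 1],
  [[0.26, -0.96, 0], 0, 1],
  [[0.26, -0.96, 0], 0, 1],
  [[0.26, -0.96, 0], 0, 1],
  [[0.26, -0.96, 0], 0, 1],
  [[0.26, -0.96, 0], 0, 1],
  [[0.26, -0.96, 0], 0, 1],
  [[0.26, -0.96, 0], 0, 1],
  [[0.26, -0.96, 0], 0, 1],
  [[0.26, -0.96, 0], 0, 1],
  [[0.26, -0.96, 0], 0, 1],
  [[0.26, -0.96, 0], 0, 1],
  [[0.26, -0.96, 0], 0, 1],
  [[0.26, -0.96, 0], 0, 1],
  [[0.26, -0.96, 0], 0, 1],
  [[0.26, -0.96, 0], 0, 1],
  [[0.26, -0.96, 0], 0, 1],
  [[0, 0, 0.8], 0, 1],
  [[0, 0, 0.8], 0, 1],
])

```text
t: 4.57
ee_pos: [475.8, 349.5, 183.3]
orientation: [-3.112, -0.415, -0.005]
ft_force: [0.1, -0.7, -0.5]
width: 0.2
grasp_force: 0.0
```

```bash
cat >> h.py <<'E'
def wray(d,o,px,z):
    K,M=d["camera_matrix"],d["mount"];T=R.from_rotvec(o["orientation"]).as_matrix()
    c=T@M[:3,3]+o["ee_pos"];v=T@M[:3,:3]@np.linalg.solve(K,[px[0],px[1],1]);return c+v*(z-c[2])/v[2]
def wproj(d,o,P):
    T=R.from_rotvec(o["orientation"]).as_matrix();M=d["mount"]
    q=d["camera_matrix"]@(M[:3,:3].T@(T.T@(np.array(P)-o["ee_pos"])-M[:3,3]));return q[:2]/q[2]
E
python3 - <<'E'
from h import *
from workcell import ctrl,cams
o=ctrl.get_obs();d=cams.get_image("wrist");cv2.imwrite("pics/w1.png",d["image"][:,:,::-1])
print(o["t"],o["ee_pos"],o["qpos"]);print(d["mount"],d["camera_matrix"])
for t in("plunger_top","lamp"):
  for b in cams.boxes_of("wrist",t)[:2]:print(t,b,wray(d,o,b["rect"][:2],73))
print(wproj(d,o,[476,347,73]))
E
```

```text
4.5667 [475.84283221 349.54211746 183.34691254] [6.13366524e-01 4.18883573e-01 1.74094111e+00 7.55872378e-05
 9.78076700e-01 1.91925650e+00]
[[-6.10390406e-05 -9.64121660e-01 -2.65460770e-01  7.30039154e+01]
 [ 9.99999742e-01 -2.49022476e-04  6.74483609e-04  9.79831752e-02]
 [-7.16389955e-04 -2.65460660e-01  9.64121426e-01 -1.61393948e+02]
 [ 0.00000000e+00  0.00000000e+00  0.00000000e+00  1.00000000e+00]] [[271.54939133   0.         252.62310462]
 [  0.         271.54939133 188.31607033]
 [  0.           0.           1.        ]]
plunger_top {'rect': [251.7, 185.2, 33.6, 35.5], 'p': 0.82} [477.4696098  350.82515615  73.        ]
lamp {'rect': [287.9, 105.7, 153.7, 206.5], 'p': 0.58} [562.55801929 337.87050622  73.        ]
[254.89118698 187.45902611]
```

View pics/w1.png

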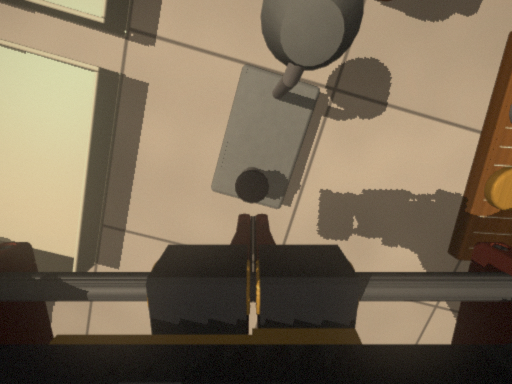

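Emit:
move_arm([
  [[0, 0, 0.9], 0, 1],
  [[0, 0, 0.9], 0, 1],
  [[0, 0, 0.9], 0, 1],
  [[0, 0, 0.9], 0, 1],
  [[0, 0, 0.4], 0, 1],
  [[0, 0, 0.3], 0, 1],
  [[0, 0, 0.3], 0, 1],
  [[0, 0, 0.2], 0, 1],
  [[0, 0, 0.1], 0, 1],
  [[0, 0, 0], 0, 1],
  [[0, 0, 0], 0, 1],
  [[0, 0, 0], 0, 1],
])

```text
t: 5.72
ee_pos: [475.6, 347.4, 61.9]
orientation: [-3.114, -0.412, -0.002]
ft_force: [-1.7, -3.5, 8.0]
width: 0.4
grasp_force: 4.2
```

Emit:
move_arm([
  [[0, 0, 0.1], 0, 1],
  [[0, 0, 0.1], 0, 1],
  [[0, 0, 0], 0, 1],
  [[0, 0, 0], 0, 1],
  [[0, 0, 0], 0, 1],
])

```text
t: 6.13
ee_pos: [475.9, 347.6, 60.8]
orientation: [-3.114, -0.412, -0.003]
ft_force: [-11.6, -10.7, 46.5]
width: 0.5
grasp_force: 23.0
```

Emit:
move_arm([
  [[0, 0, -0.4], 0, 1],
  [[0, 0, -1], 0, 1],
  [[0, 0, -1], 0, 1],
  [[0, 0, -1], 0, 1],
  [[0, 0, -1], 0, 1],
  [[0, 0, -1], 0, 1],
  [[0, 0, -1], 0, 1],
])

```text
t: 6.72
ee_pos: [475.5, 347.6, 217.7]
orientation: [-3.113, -0.411, -0.003]
ft_force: [-0.2, 0.8, -0.4]
width: 0.7
grasp_force: 0.0
```

Emit:
move_arm([
  [[-0.256, 0.95, 0], 0, 0],
  [[-0.256, 0.95, 0], 0, 0],
  [[-0.256, 0.95, 0], 0, 0],
  [[-0.256, 0.95, 0], 0, 0],
  [[-0.256, 0.95, 0], 0, 0],
  [[-0.256, 0.95, 0], 0, 0],
  [[-0.256, 0.95, 0], 0, 0],
  [[-0.256, 0.95, 0], 0, 0],
  [[-0.256, 0.95, 0], 0, 0],
  [[-0.256, 0.95, 0], 0, 0],
  [[-0.256, 0.95, 0], 0, 0],
  [[-0.256, 0.95, 0], 0, 0],
  [[-0.256, 0.95, 0], 0, 0],
  [[-0.256, 0.95, 0], 0, 0],
  [[-0.256, 0.95, 0], 0, 0],
  [[-0.256, 0.95, 0], 0, 0],
  [[-0.256, 0.95, 0], 0, 0],
  [[0, 0, 0], 0, 0],
])

```text
t: 8.22
ee_pos: [475.8, -73.9, 216.4]
orientation: [3.113, 0.407, 0.004]
ft_force: [-0.1, -0.1, -0.5]
width: 87.8
grasp_force: 0.0
```

Run:
```python
from h import *
from workcell import ctrl,cams
o=ctrl.get_obs();d=cams.get_image("wrist");cv2.imwrite("pics/w2.png",cv2.resize(d["image"][:,:,::-1],(800,600)))
np.save("w2.npy",dict(o=o,d=d),allow_pickle=True)
print(o["t"],o["ee_pos"],o["qpos"])
for t in("cutter_grip","pointer_tip","plunger_top"):
  for b in cams.boxes_of("wrist",t)[:2]:print(t,b)
p=[594.04,-16.23,.19]
w=lambda q:[p[0]+np.cos(p[2])*q[0]-np.sin(p[2])*q[1],p[1]+np.sin(p[2])*q[0]+np.cos(p[2])*q[1],q[2]]
for n,q in dict(gripend=(-130,9,60),hinge=(130,-75,60),ball=(130-160*np.cos(.74),-108,60+160*np.sin(.74)),corNL=(-140,100,22),corNR=(-140,-100,22)).items():print(n,wproj(d,o,w(q))*800/512)
```

```text
8.2167 [475.77723174 -73.91642327 216.37953625] [-1.78327039e-01  2.18970519e-01  1.94699305e+00 -9.74194026e-04
  9.72558259e-01  1.13288625e+00]
cutter_grip {'rect': [263.8, 96.5, 99.7, 188.3], 'p': 0.78}
pointer_tip {'rect': [369.4, 18.6, 28.8, 37.2], 'p': 0.72}
gripend [337.34282499 276.48026235]
hinge [ 489.54279433 -128.35506102]
ball [582.90152397  35.54912909]
corNL [236.22810389 270.76620998]
corNR [468.51392844 286.47341677]
```

View pics/w2.png

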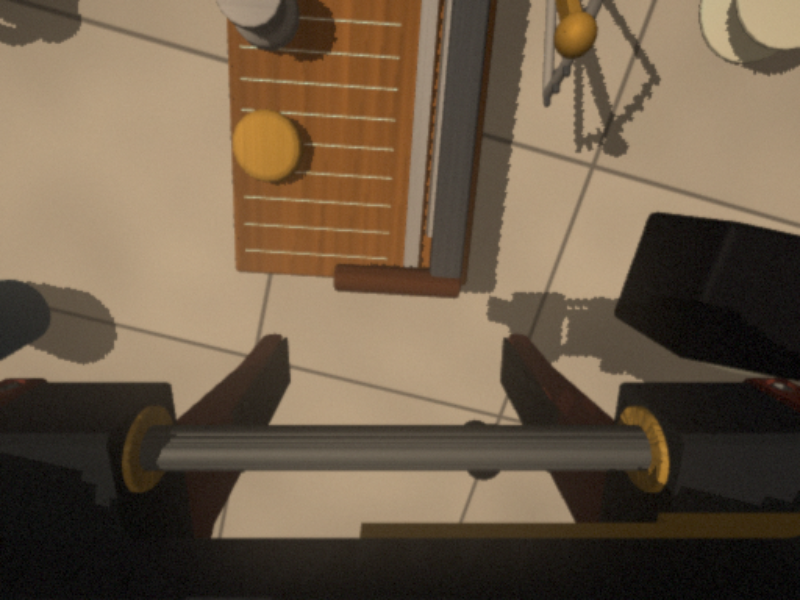

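Run:
```python
from h import *
np.set_printoptions(precision=3,suppress=True)
W=np.load("w2.npy",allow_pickle=True).item()
t=lambda a,b:np.array([60+a/2.1,90+b/2.1]); s=lambda a,b:np.array([140+a/2.7,80+b/2.7]);v=lambda a,b:np.array([a,b])*.64
B="ball"
obs=[("top",t(302,97),(140,100,22)),("top",t(346,329),(-140,100,22)),("scene",s(306,200),(-140,100,22)),("scene",s(519,398),(140,100,22)),
("top",t(424,303),(-130,9,60)),("scene",s(237,238),(-130,9,60)),("top",t(510,137),B),("scene",s(232,360),B),
("w",v(575,35),B),("w",v(237,270),(-140,100,22)),("w",v(335,278),(-130,9,60))]
def w(p,q):
    c,s_=np.cos(p[2]),np.sin(p[2]);return [p[0]+c*q[0]-s_*q[1],p[1]+s_*q[0]+c*q[1],q[2]]
def res(p):
    r=[]
    for c,px,q in obs:
        if q is B:q=(130-160*np.cos(p[3]),-108,60+160*np.sin(p[3]))
        P=w(p,q);r.append((wproj(W["d"],W["o"],P) if c=="w" else proj(c,P))-px)
    return np.concatenate(r)
f=least_squares(res,[594,-16,.19,.7],x_scale=[100,100,1,1],loss="soft_l1");p=f.x;print(p,f.fun.reshape(-1,2))
J=f.jac;print("sd/px",np.sqrt(np.diag(np.linalg.inv(J.T@J))))
# free ball triangulation
g=least_squares(lambda X:np.concatenate([proj("top",X)-obs[6][1],proj("scene",X)-obs[7][1],wproj(W["d"],W["o"],X)-obs[8][1]]),[600,-100,160]);print(g.x,g.fun)
h=np.array(w(p,(130,-75,60)));print("hinge",h,"grip",w(p,(-130,-30,60)))
c,s_=np.cos(p[2]),np.sin(p[2]);e=g.x-h;lx,ly=c*e[0]+s_*e[1],-s_*e[0]+c*e[1];print("local",lx,ly,e[2],np.hypot(lx,e[2]),np.arctan2(e[2],-lx))
```

```text
[594.081 -14.097   0.198   0.729] [[-2.26  -1.531]
 [-1.162 -0.152]
 [-1.03  -1.893]
 [ 1.121 -1.773]
 [-1.237 -0.593]
 [-1.089 -1.564]
 [-0.583 -0.257]
 [-1.097  0.718]
 [ 1.219  0.345]
 [-1.167  0.731]
 [ 0.681 -1.331]]
sd/px [1.091 0.881 0.008 0.012]
[ 625.526 -116.783  167.5  ] [-1.036 -0.192 -0.728  0.135  0.093  0.014]
hinge [736.313 -62.002  60.   ] grip [np.float64(472.5442432359651), np.float64(-69.13220405074213), 60]
local -119.41175460305016 -31.869343891145437 107.50030499491046 160.6719723890195 0.7329526183156673
```

Emit:
move_arm([
  [[0, 0, 0], -1, 0],
  [[0, 0, 0], -1, 0],
  [[0, 0, 0], -1, 0],
  [[0, 0, 0], -1, 0],
  [[0, 0, 0], -1, 0],
  [[0, 0, 0], -1, 0],
  [[0, 0, 0], -1, 0],
  [[0, 0, 0], -1, 0],
  [[0, 0, 0], -1, 0],
  [[0, 0, 0], -1, 0],
  [[0, 0, 0], -1, 0],
  [[0, 0, 0], -1, 0],
  [[0, 0, 0], -1, 0],
  [[0, 0, 0], -1, 0],
  [[0, 0, 0], -1, 0],
  [[0, 0, 0], -1, 0],
  [[0, 0, 0], -1, 0],
  [[0, 0, 0], -0.26, 0],
  [[0, 0, 0], 0, 0],
])

```text
t: 10.0
ee_pos: [475.0, -69.9, 215.3]
orientation: [1.99, 2.431, 0.0]
ft_force: [-0.1, -0.7, -1.0]
width: 88.1
grasp_force: 0.0
```

Emit:
move_arm([
  [[0.05, -0.09, 1], 0, 0],
  [[0, 0, 1], 0, 0],
  [[0, 0, 1], 0, 0],
  [[0, 0, 1], 0, 0],
  [[0, 0, 1], 0, 0],
  [[0, 0, 1], 0, 0],
  [[0, 0, 0.5], 0, 0],
  [[0, 0, 0.47], 0, 0],
  [[0, 0, 0], 0, 0.5],
  [[0, 0, 0], 0, 0.7],
  [[0, 0, 0], 0, 1],
  [[0, 0, 0], 0, 1],
  [[0, 0, 0], 0, 1],
  [[0, 0, 0], 0, 1],
  [[0, 0, 0], 0, 1],
])

```text
t: 11.25
ee_pos: [472.8, -70.1, 41.5]
orientation: [1.99, 2.429, 0.001]
ft_force: [-0.3, -1.4, -0.3]
width: 44.6
grasp_force: 0.0
```

Emit:
move_arm([
  [[0, 0, 0], 0, 1],
  [[0, 0, 0], 0, 1],
  [[0, 0, 0], 0, 1],
  [[0, 0, 0], 0, 1],
  [[0, 0, 0], 0, 1],
  [[0, 0, 0], 0, 1],
  [[0, 0, 0], 0, 1],
  [[0, 0, 0], 0, 1],
])

```text
t: 11.92
ee_pos: [471.5, -70.1, 40.9]
orientation: [-1.99, -2.429, 0.002]
ft_force: [-4.5, -3.2, 5.3]
width: 21.5
grasp_force: 30.0
```

Emit:
move_arm([
  [[0, 0.008, -0.416], 0, 1],
  [[0, 0.025, -0.415], 0, 1],
  [[0, 0.042, -0.414], 0, 1],
  [[0, 0.058, -0.412], 0, 1],
  [[0, 0.074, -0.409], 0, 1],
  [[0, 0.091, -0.406], 0, 1],
  [[0, 0.107, -0.402], 0, 1],
  [[0, 0.123, -0.397], 0, 1],
  [[0, 0.139, -0.392], 0, 1],
  [[0, 0.154, -0.386], 0, 1],
  [[0, 0, 0], 0, 1],
])

```text
t: 12.83
ee_pos: [490.6, -66.3, 143.8]
orientation: [-1.988, -2.429, 0.005]
ft_force: [-9.6, -6.8, 0.8]
width: 21.4
grasp_force: 30.0
```

Emit:
move_arm([
  [[0, 0.17, -0.38], 0, 1],
  [[0, 0.185, -0.373], 0, 1],
  [[0, 0.2, -0.365], 0, 1],
  [[0, 0.214, -0.357], 0, 1],
  [[0, 0.228, -0.348], 0, 1],
  [[0, 0.242, -0.339], 0, 1],
  [[0, 0.255, -0.329], 0, 1],
  [[0, 0.268, -0.318], 0, 1],
  [[0, 0, 0], 0, 1],
  [[0, 0, 0], 0, 1],
  [[0, 0, 0], 0, 1],
])

```text
t: 13.75
ee_pos: [529.5, -58.5, 213.2]
orientation: [-1.984, -2.425, 0.015]
ft_force: [-23.5, -10.0, 17.4]
width: 21.2
grasp_force: 30.0
```

Run:
```python
from h import *
from workcell import ctrl,cams
o=ctrl.get_obs();print(o["t"],o["ee_pos"],o["ft_force"],o["width"],o["grasp_force"],"theta",np.arcsin((o["ee_pos"][2]-40.9)/260))
d=cams.get_image("scene");im=d["image"][:,:,::-1]
cv2.imwrite("pics/s2.png",cv2.resize(im[80:300,130:400],None,fx=2.7,fy=2.7,interpolation=cv2.INTER_CUBIC))
for t in("pointer_tip","plunger_top"):
  print(t,cams.boxes_of("scene",t)[:2])
```

```text
13.75 [529.49982638 -58.52393593 213.21220801] [-23.49914964  -9.97300467  17.35386385] 21.206710287232344 30.00274568796158 theta 0.7244708235824016
pointer_tip [{'rect': [245.8, 244.4, 44.3, 70.9], 'p': 0.63}, {'rect': [298.5, 203.6, 25.0, 30.1], 'p': 0.26}]
plunger_top []
```

View pics/s2.png

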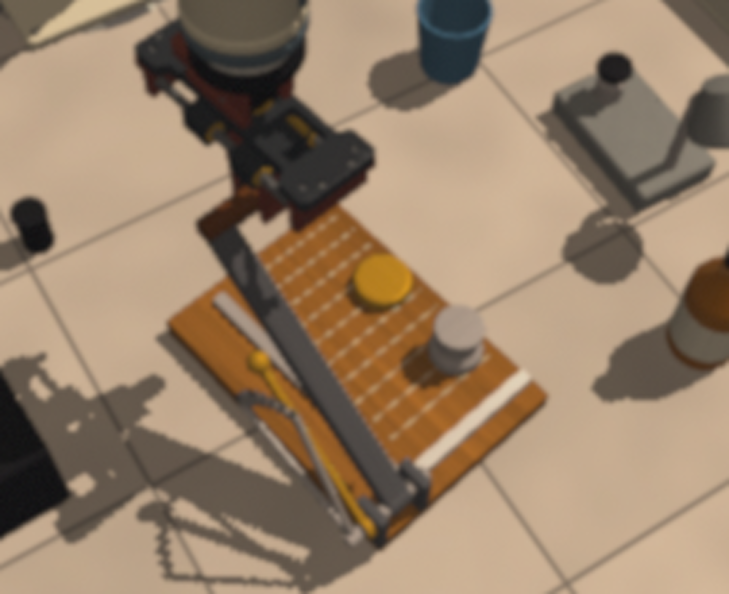

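Run:
```python
from h import *
from workcell import ctrl,cams
p=[594.08,-14.1,.198]
def w(q):
    c,s=np.cos(p[2]),np.sin(p[2]);return [p[0]+c*q[0]-s*q[1],p[1]+s*q[0]+c*q[1],q[2]]
def vis(px): return (px-[130,80])*2.7
for th in(.65,.7,.73,.76,.8):
    L=lambda r,y:vis(proj("scene",w((130-r*np.cos(th),y,60+r*np.sin(th)))))
    print(th,"ball",L(160,-108).round(1),"gripmid",L(260,-75).round(1),"gripend",L(260,9).round(1),"arm mid150",L(150,-75).round(1))
for c in("scene","top"):
    d=cams.get_image(c);r=cams.cut_out(c,"cutter_grip")
    if not r:continue
    print(c,r[0]["p"],np.round(r[0]["rect"],1));ys,xs=np.nonzero(r[0]["pixels"]);l=cv2.fitLine(np.c_[xs,ys].astype(np.float32),cv2.DIST_HUBER,0,.01,.01).ravel();print(l)
    for th in(.65,.73,.8):
        a,b=[proj(c,w((130-q*np.cos(th),-75,60+q*np.sin(th)))) for q in(0,240)];print(th,(a-b)/np.linalg.norm(a-b),a,b)
o=ctrl.get_obs();print(o["t"],o["ee_pos"],o["ft_force"],o["qvel"])
```

```text
0.65 ball [249.7 360.8] gripmid [208.9 225. ] gripend [294.8 163.1] arm mid150 [290.5 345.3]
0.7 ball [253.6 361.4] gripmid [214.7 224.2] gripend [301.5 161.5] arm mid150 [294.3 345.7]
0.73 ball [256.  361.9] gripmid [218.5 224. ] gripend [305.8 160.8] arm mid150 [296.7 346.1]
0.76 ball [258.6 362.6] gripmid [222.5 224.1] gripend [310.4 160.4] arm mid150 [299.3 346.7]
0.8 ball [262.3 363.8] gripmid [228.2 224.6] gripend [316.8 160.3] arm mid150 [302.9 347.7]
scene 0.85 [242.2 210.4  78.9 121.7]
[  0.534095    0.8454245 241.6462    210.91783  ]
0.65 [0.56130649 0.82760801] [276.221837   264.87656375] [212.98012253 171.63098401]
0.73 [0.53952949 0.84196671] [276.221837   264.87656375] [216.34404557 171.433836  ]
0.8 [0.51876372 0.85491766] [276.221837   264.87656375] [219.73935187 171.79396671]
top 0.48 [269.8 161.3  22.2  86.1]
[ 1.6209796e-01 -9.8677468e-01  2.6831662e+02  1.5754710e+02]
0.65 [-0.33541882 -0.94206911] [272.50743818 120.2413919 ] [296.56808097 187.81896067]
0.73 [-0.36273678 -0.93189164] [272.50743818 120.2413919 ] [296.05656282 180.74044624]
0.8 [-0.39248522 -0.91975831] [272.50743818 120.2413919 ] [295.44659232 173.99749961]
14.1 [529.4418655  -58.54432496 213.13942009] [-22.69129676  -8.59310698  17.51765203] [-0.00156353  0.00017875 -0.00011467  0.00052266 -0.00065543  0.00087368]
```

Emit:
move_arm([
  [[0, 0, 0], 0, 1],
  [[0, 0, 0], 0, 1],
  [[0, 0, 0], 0, 1],
  [[0, 0, 0], 0, 1],
  [[0, 0, 0], 0, 1],
  [[0, 0, 0], 0, 1],
  [[0, 0, 0], 0, 1],
  [[0, 0, 0], 0, 1],
])

```text
t: 14.77
ee_pos: [529.4, -58.5, 213.1]
orientation: [-1.985, -2.424, 0.015]
ft_force: [-24.2, -9.3, 17.6]
width: 20.8
grasp_force: 30.0
```

```bash
python3 -c "
from workcell import ctrl
o=ctrl.get_obs();print(o['ee_pos'],o['grasp_force'],o['width']);print(ctrl.close_job())"
```

```text
[529.43800609 -58.52834583 213.11318647] 30.002657175064087 20.848304705812872
the job is handed in; nothing more can be done
None
```

The job is handed in (no verdict came back): I pressed the lamp's plunger to its stop and released it, and the gripper is holding the cutting arm still at about 0.72–0.75 rad, against about 0.73 rad measured for the pointer, which showed no movement in the last picture.

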